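Line up the shoe creams by shade

TASK

Line up the four jars of red shoe cream on the leather pads of the rail in order of shade, from the palest next to the ivory knob to the darkest next to the black knob. Set one jar in the middle of each pad, standing upright, and do not tip any jar over on the way.

Things in the scene. Friction and masses are not known exactly. Their poses are not given: they have to be found in the camera images.
- jar_pale: Closed round shoe-cream jar, the palest of the four shades (very light rose), shown by the glass body and by the round disc on its steel screw lid. 47 mm diameter, 49 mm tall, about 0.1 to 0.17 kg, standing on the bench. Origin: centre of its underside, z up the jar; yaw means nothing.
- jar_pink: Closed round shoe-cream jar, the second lightest of the four shades (mid pink), shown by the glass body and by the round disc on its steel screw lid. 47 mm diameter, 49 mm tall, about 0.1 to 0.17 kg, standing on the bench. Origin: centre of its underside, z up the jar; yaw means nothing.
- jar_crimson: Closed round shoe-cream jar, the second darkest of the four shades (crimson red), shown by the glass body and by the round disc on its steel screw lid. 47 mm diameter, 49 mm tall, about 0.1 to 0.17 kg, standing on the bench. Origin: centre of its underside, z up the jar; yaw means nothing.
- jar_burgundy: Closed round shoe-cream jar, the darkest of the four shades (nearly black burgundy), shown by the glass body and by the round disc on its steel screw lid. 47 mm diameter, 49 mm tall, about 0.1 to 0.17 kg, standing on the bench. Origin: centre of its underside, z up the jar; yaw means nothing.
- pad1: One of four identical brown leather pads (62 mm diameter, 3 mm thick), fixed in a row at 80 mm spacing on a pale wooden rail (430 x 90 x 18 mm high) lying across the bench. Origin: centre of the pad's underside, 18 mm above the bench; a jar on it stands 21 mm above the bench. The number in the name does not tell its place in the row: see the knobs.
- pad2: One of four identical brown leather pads (62 mm diameter, 3 mm thick), fixed in a row at 80 mm spacing on a pale wooden rail (430 x 90 x 18 mm high) lying across the bench. Origin: centre of the pad's underside, 18 mm above the bench; a jar on it stands 21 mm above the bench. The number in the name does not tell its place in the row: see the knobs.
- pad3: One of four identical brown leather pads (62 mm diameter, 3 mm thick), fixed in a row at 80 mm spacing on a pale wooden rail (430 x 90 x 18 mm high) lying across the bench. Origin: centre of the pad's underside, 18 mm above the bench; a jar on it stands 21 mm above the bench. The number in the name does not tell its place in the row: see the knobs.
- pad4: One of four identical brown leather pads (62 mm diameter, 3 mm thick), fixed in a row at 80 mm spacing on a pale wooden rail (430 x 90 x 18 mm high) lying across the bench. Origin: centre of the pad's underside, 18 mm above the bench; a jar on it stands 21 mm above the bench. The number in the name does not tell its place in the row: see the knobs.
- ivory_knob: Ivory-white knob (32 mm diameter, 26 mm high) fixed at one end of the rail, in line with the pads: marks the light end of the row. Its centre is 70 mm from the nearest pad's centre (then 150, 230, 310 mm). Origin: centre of its underside, 18 mm above the bench. May be at either end.
- black_knob: Black knob, same size (32 mm diameter, 26 mm high), fixed at the other end of the rail, 70 mm beyond the last pad: marks the dark end of the row. Origin: centre of its underside, 18 mm above the bench.
Things that resemble listed ones, but are neither listed nor needed, are in the scene too. Of the things that look like the jar_crimson, take the one that is farthest to the robot's left at the start. There is more than one size of the jar_burgundy; the job needs the smaller.

How it is judged:
At the end, for the whole second after the job is handed in: Counting from the pad beside the ivory knob, the jars stand palest, mid pink, crimson, burgundy, one on each pad, each centred on its pad within 13 mm, upright (within about 7 degrees), resting on the pad, released and at rest ((horizontal distance between jar_pale and pad1 below 0.013 m or horizontal distance between jar_pale and pad2 below 0.013 m or horizontal distance between jar_pale and pad3 below 0.013 m or horizontal distance between jar_pale and pad4 below 0.013 m) and horizontal distance between jar_pale and ivory_knob between 0.04 and 0.1 m and height (world z) of jar_pale between 0.015 and 0.028 m and angle between each of jar_pale, jar_pink, jar_crimson, jar_burgundy's own z axis and vertical below 0.12 rad and linear speed of each of jar_pale, jar_pink, jar_crimson, jar_burgundy below 0.02 m/s and (horizontal distance between jar_pink and pad1 below 0.013 m or horizontal distance between jar_pink and pad2 below 0.013 m or horizontal distance between jar_pink and pad3 below 0.013 m or horizontal distance between jar_pink and pad4 below 0.013 m) and horizontal distance between jar_pink and ivory_knob between 0.12 and 0.18 m and height (world z) of jar_pink between 0.015 and 0.028 m and (horizontal distance between jar_crimson and pad1 below 0.013 m or horizontal distance between jar_crimson and pad2 below 0.013 m or horizontal distance between jar_crimson and pad3 below 0.013 m or horizontal distance between jar_crimson and pad4 below 0.013 m) and horizontal distance between jar_crimson and ivory_knob between 0.2 and 0.26 m and height (world z) of jar_crimson between 0.015 and 0.028 m and (horizontal distance between jar_burgundy and pad1 below 0.013 m or horizontal distance between jar_burgundy and pad2 below 0.013 m or horizontal distance between jar_burgundy and pad3 below 0.013 m or horizontal distance between jar_burgundy and pad4 below 0.013 m) and horizontal distance between jar_burgundy and ivory_knob between 0.28 and 0.34 m and height (world z) of jar_burgundy between 0.015 and 0.028 m); the robot touches nothing.
It fails at once if a jar is tipped over (leans more than about 45 degrees): jar_pale (angle between jar_pale's own z axis and vertical above 0.8 rad).
It fails at once if a jar is tipped over (leans more than about 45 degrees): jar_pink (angle between jar_pink's own z axis and vertical above 0.8 rad).
It fails at once if a jar is tipped over (leans more than about 45 degrees): jar_crimson (angle between jar_crimson's own z axis and vertical above 0.8 rad).
It fails at once if a jar is tipped over (leans more than about 45 degrees): jar_burgundy (angle between jar_burgundy's own z axis and vertical above 0.8 rad).
It also fails if it takes over 99 s, if anything falls off the work surface, if the arm or the gripper's body presses on something with over 40 N, if the wrist force passes 120 N, or if a joint passes its speed limit or range.

ROBOT

A 6-joint arm with a two-finger parallel gripper is mounted at the origin on the work surface. World frame = base frame: x ahead of the robot, y to its left, z up, the work surface at z = 0. Lengths are in m, angles in rad, forces in N, time in s.
With the tool pointing down it reaches from about 0.275 to 0.75 m from the base axis. Payload 10.2 kg.
Tool frame: the origin (TCP) lies midway between the tips of the shut fingers; the grasp point (between the pads) lies 19 mm behind it (env.hold_point_z is the distance from the TCP to the grasp point, in m); z points along the fingers, y is the line along which they close (so a half turn about z gives the same grasp; the last joint's range is limited). The gripper opens to 85 mm and grips with 20 to 120 N. Pads are 22 mm wide; open, the fingers measure 114 mm over their backs; the gripper's body (76 mm by 85 mm) begins 54 mm behind the grasp point. The pads swing forward as they close: fully open they stand 13 mm farther back than shut.
Start: joints at [-1.417, 0.313, 1.498, -0, 1.331, -0.223], TCP at [0.193, -0.488, 0.231] pointing down, gripper open.
Joint ranges: [-2.94, 2.94], [-0.97, 2.17], [0.19, 2.56], [-1.23, 4.37], [0.02, 3.11], [-2.88, 2.88]. Speed limits (rad/s): [2.39, 2.39, 3.01, 3.14, 3.14, 3.14].

INTERFACE

Orientations are given as a unit quaternion [x, y, z, w].
In Python, from bench import env, kinematics, monitor, eyes, job gives the robot as it stands. The module is installed in compiled form; this text tells all that it offers. Calls block until the motion is done:
- env.reach(position, orientation): joint-space move of the TCP to a pose.
- env.movel(position, velocity=0.15, frame=None, guard=None): straight line of the TCP; frame=None keeps the orientation; velocity is the mean speed in m/s. With guard (N) it stops when the force on the tool has changed by that much, and returns True; else False.
- env.set_joints(angles): joint-space move.
- env.release() and env.close_gripper(effort=None): open the fingers fully, or close them until they stop; effort is the grip in N (None keeps the last).
- env.hold(seconds).
- kinematics.ik(position, orientation): joint angles nearest the present ones, or None.
- monitor.sense(): the state.
- eyes.grab_frame(name): name is "scene" or "top" or "wrist"; returns a dict with "frame" (400x640x3 uint8, red, green, blue), "mtx" (3x3 intrinsics, pixels), "k1" (the pictures are not rectified: a ray, as slopes to the right and down, at radius r is drawn at 1 + k1 r^2 times it, then the intrinsics apply), "view" (4x4, takes a point from world to camera coordinates). Camera axes: x right, y down, z forward; pixel columns grow to the right and rows downward; lengths in m; the calibration is good to about 2 mm. A picture is of the moment at which its call begins. There is no depth.
A pose or a line that the arm cannot do raises env.MotionError and nothing moves.
- job.hand_in(): hands the job in; it is judged then, once.
The state is a dict: "clock": time; "joints": joint angles; "qvel": joint speeds; "joint_efforts": joint torques, N m; "position": TCP position; "ee_rot": TCP orientation; "contact_force": force on the tool from outside, world axes, zero at the start; "ft_torque": the same for the moment, N m; "finger_gap": opening from 0.0 (shut) to 1.0 (fully open); "gripper_force": force on a finger pad.
Only numpy, scipy, OpenCV 4.12 (cv2) and the standard library are available. Lean on these libraries where they do the work, as an engineer would, in place of code of your own. Each camera call takes 0.05 s, during which the arm holds its last target. There are 200 camera calls.

## Working session

There is one attempt and no reset: what is moved stays moved. The work goes in short steps, each a Python script; the robot and the scene stay as the last script left them, time stands still between calls to the robot, and variables do not carry over. Pictures are saved under pics/ and viewed, at most 14 in all, crops included, and the job is handed in when it is done.

```bash
mkdir -p pics
cat > h.py <<'E'
import numpy as np, cv2
from bench import env, kinematics, monitor, eyes, job
def pix2plane(f,uv,z):
    K=f["mtx"];k1=f["k1"];V=np.array(f["view"])
    d=np.array([(uv[0]-K[0][2])/K[0][0],(uv[1]-K[1][2])/K[1][1]])
    s=d.copy()
    for _ in range(20): s=d/(1+k1*(s@s))
    R=V[:3,:3];c=-R.T@V[:3,3];r=R.T@np.array([s[0],s[1],1])
    return c+r*(z-c[2])/r[2]
def proj(f,p):
    K=np.array(f["mtx"]);V=np.array(f["view"]);q=V[:3,:3]@np.array(p)+V[:3,3];s=q[:2]/q[2]
    s=s*(1+f["k1"]*(s@s));return K[:2,:2]@s+K[:2,2]
def save(f,name,box=None,scale=1):
    im=f["frame"][:,:,::-1]
    if box: im=im[box[1]:box[3],box[0]:box[2]]
    cv2.imwrite("pics/"+name,cv2.resize(im,None,fx=scale,fy=scale,interpolation=cv2.INTER_CUBIC))
E
python3 - <<'E'
from h import *
import pickle
for n in("top","scene"):
    f=eyes.grab_frame(n);pickle.dump(f,open(n+".pkl","wb"));save(f,n+".png",scale=1.25)
    V=np.array(f["view"]);print(n,f["mtx"],f["k1"],-V[:3,:3].T@V[:3,3])
s=monitor.sense();print(s["clock"],s["ee_rot"],env.hold_point_z)
E
```

```text
top [[451.84648142   0.         317.17882519]
 [  0.         451.84648142 200.44241656]
 [  0.           0.           1.        ]] -0.1268218445373884 [0.4423606  0.02971707 1.04713561]
scene [[503.34357562   0.         317.533933  ]
 [  0.         503.34357562 193.44683754]
 [  0.           0.           1.        ]] 0.04135540091497924 [ 1.22721434 -0.17501903  0.77091088]
0.1 [ 9.82309471e-01  1.87263879e-01  2.86255207e-05 -5.84053835e-04] 0.0187
```

View pics/top.png

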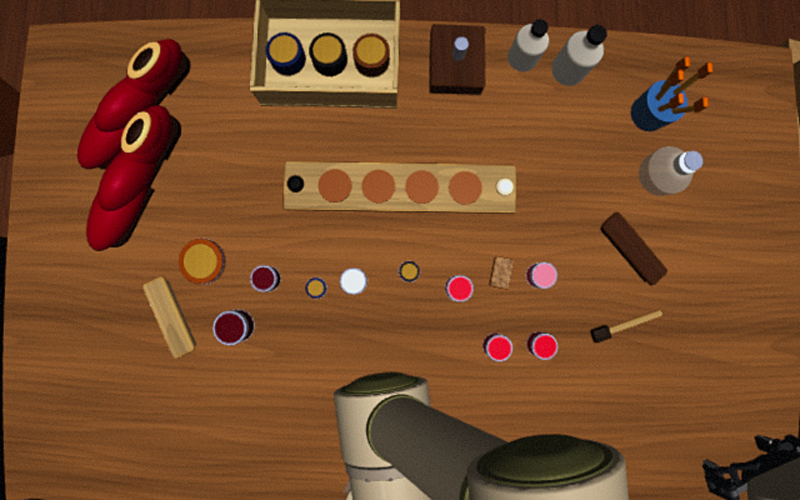

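View pics/scene.png

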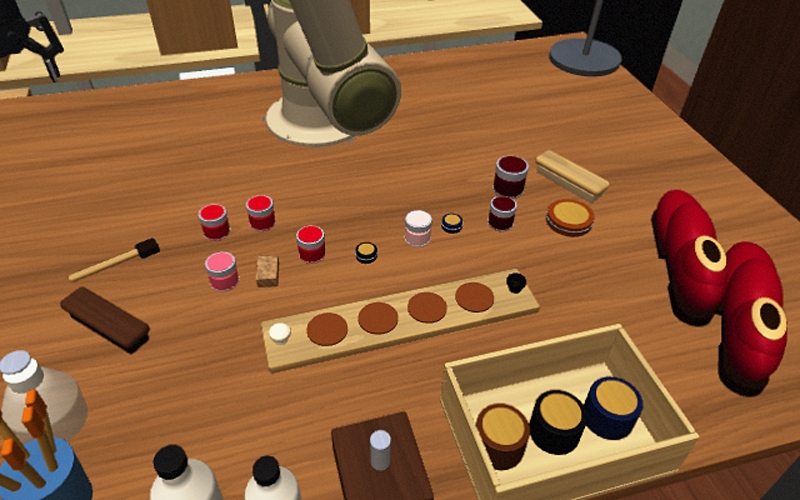

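The top view (1.25x pixels) shows the rail with the black knob at (295,184), pads at (335,185), (378,186), (421,187) and (465,188), and the ivory knob at (505,187).
- Pale jar: (352,281). Pink jar: (543,275).
- Crimson candidates: (460,289), (498,347) and (544,346). The leftmost is (460,289).
- Burgundy candidates: (264,278) and (231,328). The first looks smaller.

Next I'll measure these and confirm them in a crop.

```bash
cat > m.py <<'E'
from h import *
def blob(f,uv,tol=28):
    im=cv2.medianBlur(np.ascontiguousarray(f["frame"]),3);m=np.zeros((402,642),np.uint8)
    cv2.floodFill(im.copy(),m,tuple(int(round(v)) for v in uv),0,(tol,)*3,(tol,)*3,4|cv2.FLOODFILL_MASK_ONLY|cv2.FLOODFILL_FIXED_RANGE|(255<<8))
    c=max(cv2.findContours(m[1:-1,1:-1],cv2.RETR_EXTERNAL,cv2.CHAIN_APPROX_NONE)[0],key=cv2.contourArea)
    return cv2.fitEllipse(cv2.convexHull(c))
E
python3 - <<'E'
from m import *
import pickle
T=pickle.load(open("top.pkl","rb"));S=pickle.load(open("scene.pkl","rb"))
O=dict(pale=(352,281,418,217,.049),pink=(543,275,221,262,.049),crimA=(460,289,310,234,.049),crimB=(498,347,260,203,.049),crimC=(544,346,213,213,.049),burgS=(264,278,502,203,.049),burgL=(231,328,511,162,.062),
 black=(295,184,517,280,.044),ivory=(505,187,280,330,.044),p1=(335,185,474,296,.021),p2=(378,186,427,307,.021),p3=(421,187,377,318,.021),p4=(465,188,327,329,.021))
for n,o in O.items():
    r=[]
    for f,uv in((T,o[:2]),(S,o[2:4])):
        e=blob(f,np.array(uv)/1.25);r.append((pix2plane(f,e[0],o[4])[:2].round(4),np.round(e[1],1)))
    d=r[0][1].mean()/451.8*(1.047-o[4])
    print(n,r[0],r[1],"diam",round(d,4))
save(T,"crop.png",(140,190,480,300),2.3)
E
```

```text
pale (array([0.4414, 0.0996]), array([18. , 18.4])) (array([0.4405, 0.1003]), array([12.1, 19. ])) diam 0.0402
pink (array([ 0.4597, -0.241 ]), array([17.7, 18.3])) (array([ 0.4586, -0.2408]), array([13.7, 20.3])) diam 0.0398
crimA (array([ 0.4331, -0.09  ]), array([16.8, 17. ])) (array([ 0.4321, -0.0897]), array([12. , 18.6])) diam 0.0373
crimB (array([ 0.3285, -0.1622]), array([16.3, 16.7])) (array([ 0.3275, -0.1624]), array([10.3, 17.2])) diam 0.0364
crimC (array([ 0.3331, -0.2445]), array([15.9, 16.6])) (array([ 0.3317, -0.2441]), array([10.5, 17.7])) diam 0.0359
burgS (array([0.442 , 0.2599]), array([16.5, 16.7])) (array([0.4398, 0.2622]), array([11.5, 16.7])) diam 0.0367
burgL (array([0.353 , 0.3137]), array([22.1, 22.3])) (array([0.3507, 0.3156]), array([12., 21.])) diam 0.0484
black (array([0.6135, 0.2088]), array([12.2, 12.8])) (array([0.6234, 0.2057]), array([14.5, 15.9])) diam 0.0278
ivory (array([ 0.6186, -0.1696]), array([8.3, 8.7])) (array([ 0.622 , -0.1702]), array([11.4, 14. ])) diam 0.0189
p1 (array([0.6149, 0.14  ]), array([26.6, 26.9])) (array([0.6165, 0.1404]), array([23.4, 30.9])) diam 0.0607
p2 (array([0.616 , 0.0604]), array([26.4, 27. ])) (array([0.6173, 0.0604]), array([24.7, 31.2])) diam 0.0606
p3 (array([ 0.6169, -0.0197]), array([26.4, 26.9])) (array([ 0.6183, -0.0196]), array([25.6, 32.2])) diam 0.0605
p4 (array([ 0.6178, -0.0993]), array([26.4, 27. ])) (array([ 0.6188, -0.0993]), array([26. , 32.7])) diam 0.0606
```

View pics/crop.png

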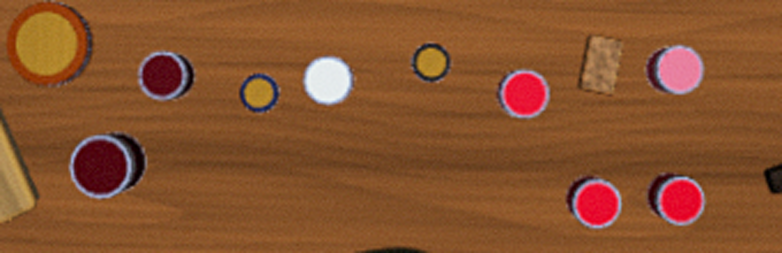

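The two views agree to about 2 mm, and the pads come out 80 mm apart. The crop shows pale at (328,80) and pink at (680,70). It shows three crimsons at (524,94), (596,203) and (680,201), and the first has the largest y, so it is farthest to the robot's left. The burgundies are at (164,76), with a 37 mm disc like the other jars, and (102,167) with a 48 mm disc, so I take the first. I'll do the pale jar now.

```bash
cat > p.py <<'E'
from m import *
from scipy.spatial.transform import Rotation as R
J=dict(pale=(.441,.100),pink=(.4592,-.2409),crimson=(.4326,-.0899),burgundy=(.4409,.261))
P=dict(pale=(.6183,-.0993),pink=(.6176,-.0196),crimson=(.6167,.0604),burgundy=(.6157,.1402))
Q=[R.from_matrix(np.array([[0,s,0],[s,0,0],[0,0,-1]])).as_quat() for s in(1,-1)]
def do(n,q):
    j,p=J[n],P[n];zt=.17
    env.reach([*j,.14],q)
    env.movel([*j,.010],.12,guard=15)
    env.close_gripper(40); s=monitor.sense(); zg=s["position"][2]
    print(n,"grip z",round(zg,4),"gap",round(s["finger_gap"],3),"F",s["gripper_force"])
    env.movel([*j,zt-.05],.15); env.movel([*p,zt-.05],.2)
    env.movel([*p,zg+.028],.15); g=env.movel([*p,zg+.0195],.03,guard=4)
    print("guard",g,round(monitor.sense()["position"][2]-zg,4))
    env.release(); env.movel([*p,.14],.15)
    s=monitor.sense();print("gap after",round(s["finger_gap"],2),"t",s["clock"])
E
python3 - <<'E'
from p import *
for q in Q:
    for d in(J,P):
        for n,v in d.items():
            a=[kinematics.ik([*v,z],q) for z in(.01,.14)];print(n,[None if x is None else np.round(x,2)[[0,4,5]] for x in a])
E
```

```text
pale [array([-0.04,  0.72, -0.04]), array([-0.04,  1.05, -0.04])]
pink [array([-0.71,  0.81, -0.71]), array([-0.71,  1.11, -0.71])]
crimson [array([-0.47,  0.71, -0.47]), array([-0.47,  1.05, -0.47])]
burgundy [array([0.31, 0.8 , 0.31]), array([0.31, 1.1 , 0.31])]
pale [array([-0.35,  0.99, -0.35]), array([-0.35,  1.24, -0.35])]
pink [array([-0.22,  0.97, -0.22]), array([-0.22,  1.23, -0.22])]
crimson [array([-0.09,  0.98, -0.09]), array([-0.09,  1.23, -0.09])]
burgundy [array([0.04, 1.  , 0.04]), array([0.04, 1.25, 0.04])]
pale [None, None]
pink [array([-0.71,  0.81,  2.43]), array([-0.71,  1.11,  2.43])]
crimson [array([-0.47,  0.71,  2.67]), array([-0.47,  1.05,  2.67])]
burgundy [array([ 0.31,  0.8 , -2.84]), array([ 0.31,  1.1 , -2.84])]
pale [array([-0.35,  0.99,  2.8 ]), array([-0.35,  1.24,  2.8 ])]
pink [None, None]
crimson [None, None]
burgundy [None, None]
```

Run:
```python
from p import *
import pickle
do("pale",Q[0])
f=eyes.grab_frame("scene");pickle.dump(f,open("scene2.pkl","wb"));save(f,"s2.png",(80,100,480,320),1.9)
print(pix2plane(f,blob(f,proj(f,[*P["pale"],.07]))[0],.07))
```

```text
pale grip z 0.0105 gap 0.534 F 40.14831775145318
guard True 0.021
gap after 1.0 t 8.8167
[ 0.61824826 -0.09948864  0.07      ]
```

View pics/s2.png

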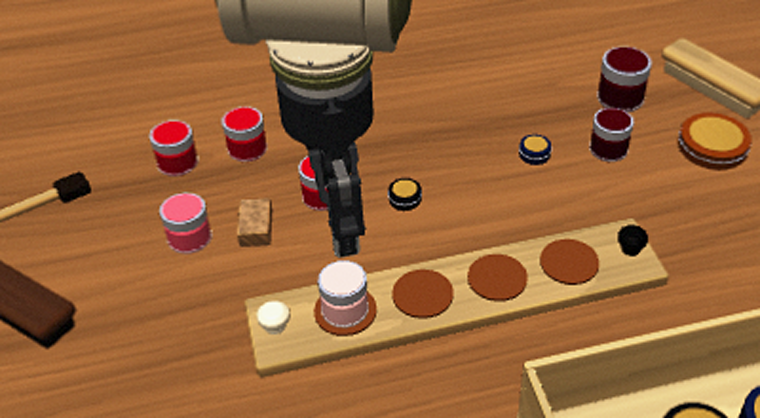

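The crop shows the pale jar upright and centred on the pad beside the ivory knob at (344,295), and it measures within 1 mm of the pad's centre. The other three follow.

Run:
```python
from p import *
for n in("pink","crimson","burgundy"):
    do(n,Q[0])
    if monitor.sense()["finger_gap"]<.9: break
env.reach([.35,.0,.25],Q[0])
t=eyes.grab_frame("top");f=eyes.grab_frame("scene")
save(f,"s3.png",(80,100,480,320),1.9)
for n in P:
    for c in(t,f):print(n,(1e3*(pix2plane(c,blob(c,proj(c,[*P[n],.07]))[0],.07)[:2]-P[n])).round(1))
s=monitor.sense();print(s["clock"],s["contact_force"])
```

```text
pink grip z 0.0105 gap 0.536 F 40.31797707080841
guard True 0.021
gap after 1.0 t 16.1667
crimson grip z 0.0104 gap 0.536 F 40.10284781455994
guard True 0.0211
gap after 1.0 t 23.25
burgundy grip z 0.0105 gap 0.535 F 40.22593080997467
guard True 0.0211
gap after 1.0 t 30.4333
pale [ 1.  -0.5]
pale [-0.1 -0.1]
pink [ 0.7 -0.4]
pink [-0.1  0.1]
crimson [ 0.9 -0.3]
crimson [0.6 0.2]
burgundy [ 0.6 -0.9]
burgundy [ 0.6 -0.2]
31.75 [0.46842252 0.36819224 0.9571604 ]
```

View pics/s3.png

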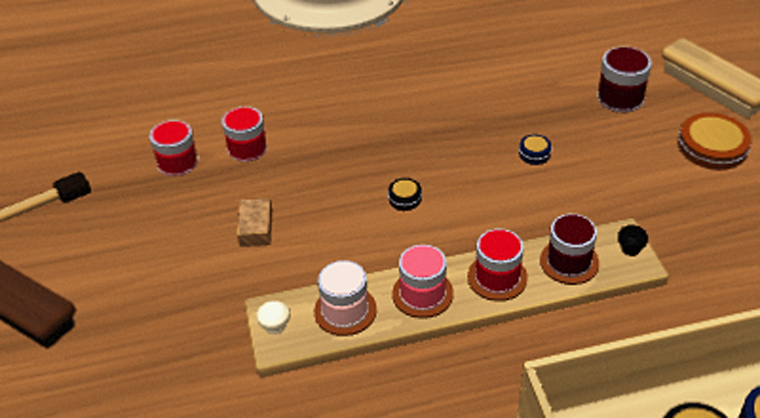

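All four jars stand upright and in order, at (344,295), (422,278), (499,262) and (572,246), each centred within about 1 mm.

```bash
python3 -c "
from h import *
print(job.hand_in())"
```

```text
the job is handed in; nothing more can be done
None
```

The four jars stand upright on the pads in order, pale, pink, crimson and burgundy from the ivory knob, each about 1 mm from its pad's centre in the final pictures; I handed the job in at about 32 s, and no verdict was returned.

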